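# Lock out the runout rig

### The arm

A 6-joint arm with a two-finger parallel gripper is mounted at the origin on the work surface. World frame = base frame: x ahead of the robot, y to its left, z up, the work surface at z = 0. Lengths are in m, angles in rad, forces in N, time in s.
With the tool pointing down it reaches from about 0.325 to 0.85 m from the base axis. Payload 15.5 kg.
Tool frame: the origin (TCP) lies at the very end of the fingers, on their centre line; the grasp point (between the pads) lies 19 mm behind it; z points along the fingers, x is the direction in which the jaws open and shut, and the axes are right-handed (so a half turn about z gives the same grasp; the last joint's range is limited). The gripper opens to 91 mm and grips with 3 to 60 N. Pads are 32 mm wide; open, the fingers measure 118 mm over their backs; the gripper's body (76 mm by 178 mm) begins 60 mm behind the grasp point.
Start: joints at [1.141, 0.494, 1.345, -0, 1.302, -0.096], TCP at [0.205, 0.59, 0.214] pointing down, gripper open.
Joint ranges: [-2.91, 2.91], [-0.82, 2.16], [0.22, 2.67], [-1.22, 4.37], [0.12, 2.79], [-3.08, 3.08]. Speed limits (rad/s): [1.89, 1.89, 2.57, 3.01, 3.01, 3.01].

### API

Orientations are given as [roll, pitch, yaw] about the fixed x, y, z axes, in that order (R = Rz(yaw) Ry(pitch) Rx(roll)).
In Python, from workcell import sense, camera, sign_off, recognise, trace, mark_of gives the robot as it stands.
- The arm moves only by the tool move_arm, never from a script. Its arguments are lists of equal length, an entry for each row: "translation": the shift along the tool's x, y, z in mm, a list of three; "delta_rot": the turn, a rotation vector about the tool's x, y, z in degrees, a list of three; "grip": the finger opening in mm, from 0 to 91.2. In form: {"translation": [[dx, dy, dz], ...], "delta_rot": [[wx, wy, wz], ...], "grip": [grip, ...]}. A call has exactly 10 rows; each row is the pose to reach, as a shift and turn from the pose measured when the call began, along the tool's axes at that moment; what a row does not reach only later rows make up. A row lasts 1/10 s, in which the tool goes at most 50 mm and 8.59 degrees, less where a joint would pass 70% of its speed; a pose out of reach is approached as far as the arm can. A call with a gripper value outside its range is refused whole. The fingers move at their own pace and stop on an object; "grip_force" is the grip in N (left out, the last holds). Time passes only in rows, so rows that repeat a pose let the fingers close, or fill a call up. It gives the time, the measured TCP pose, the force and the opening at its end, in the units of the state.
- sense(): the state, without advancing time (a new reading comes with each control period).
- camera(name): name is "side" or "top"; returns a dict with "frame" (384x512x3 uint8, red, green, blue), "fx", "fy", "cx", "cy" (pixels), "origin" and "orientation" of the camera in the world. Camera axes: x right, y up, looking along -z (the intrinsics and any distortion apply to the point x, -y, -z); pixel columns grow to the right and rows downward; lengths in m; the calibration is good to about 2 mm. A picture is of the moment at which its call begins. There is no depth.
- sign_off(): hands the job in, once; it reports no verdict.
Trained networks look in a picture, given as the dict that the camera call returned (one of the last four; its "shot" number tells which), for a name from the list of things; names that differ only in an ending like _2 or _b are one class to them, and where a whole thing is asked for, a point or a joint stands for the part that bears it (a point fixed in the world has none). Each returns a list of dicts, best first, with "p" (0 to 1); they miss things now and then, are a little off and sometimes report something else, mostly with a low value. They report only what shows in the picture. A call takes as long as a camera call.
- recognise(name, picture): "extent" ([left, top, width, height] in pixels, round what is visible of it).
- trace(name, picture): "pixels" (384x512 bool, what is visible of it) and "extent" ([left, top, width, height] in pixels, round what is visible of it).
- mark_of(name, picture): "point" ([column, row] in pixels: a listed point, or the origin of a listed thing).
The state is a dict: "time_s": time; "qpos": joint angles; "joint_vel": joint speeds; "joint_efforts": joint torques, N m; "tool_pos": TCP position; "eef_rot": TCP orientation; "force": force on the tool from outside, world axes, zero at the start; "moment": the same for the moment, N m; "finger_gap": finger opening in m.
Only numpy, scipy, OpenCV 4.12 (cv2) and the standard library are available. Lean on these libraries where they do the work, as an engineer would, in place of code of your own. Each camera call takes 0.05 s, during which the arm holds its last target. There are 200 camera calls.

### The job

Isolate the shaft-runout rig at its red-handled isolator: push the handle fully in against its spring, and while it is in (never forcing it round otherwise) turn it anticlockwise a quarter turn to off so that it springs back out, and then swing the orange-eared lockout hasp fully out from the panel, ready for a padlock. Leave the black-handled isolator on and folded, and do not shift the other things on the bench.

Things in the scene. Friction and masses are not known exactly. Their poses are not given: they have to be found in the camera images.
- main_face: Face of the isolator to be worked (red handle, yellow square plate). Origin on the sloped face, on the handle's turning axis; x points up the slope, y to the left (seen from the low front edge), z straight out of the face, 27 degrees from vertical, leaning to the low edge. The face reaches from x = -105 to +55 mm and y = -65 to +65 mm
- main_box: Its enclosure, fixed to the bench: a grey wedge 130 mm wide, 143 mm deep, 45 mm high in front and 118 mm at the back. Origin at the centre of its underside, x towards the high back
- main_grip (a point): Middle of the red handle's grip bar, on the axis, 44 mm out from the face; x along the bar to its short end (26 mm, white line; the long end lies 46 mm the other way), z out of the face, turning with it. Bar 16 mm wide, 30 to 58 mm out from the face, on a red hub 54 mm across whose top is 30 mm out. Bar, hub and point push in 8 mm against a spring (6 N at first, 14 N fully in, then a solid stop)
- main_handle (a joint): Turn of the red handle: 0 to 0.18 rad = on (long end down the slope, over the hasp); grows anticlockwise seen facing the panel; solid stop at 1.57 = off (long end to the right). Hidden lugs block turning from 0.22 to 1.46 rad unless the handle is pushed in over 5 mm; past 1.46 it springs out when let go and is latched. Friction 0.1 N m, more when pushed
- main_ear (a point): Centre of the orange ear on the free end of the red isolator's hasp: 24 mm wide (y), 10 mm thick (x), 4 to 18.5 mm out from the face when folded, at x = -42 mm in the face frame. A steel leaf 20 mm wide, 4 mm thick joins it to the hinge. Its two ends (along y) are free to pinch, bare panel beside them. Axes as the face frame while folded; turns with the hasp
- main_hasp (a joint): Swing of that hasp: 0 = folded flat, grows as the ear rises and swings away from the handle towards the low front edge; solid stop at 1.65 rad = fully out. Hinge line along the face's y at x = -88 mm, 4 mm out from the face, 46 mm from the ear. Stiff (0.07 N m), stays where left. The handle bar blocks it while the handle is on
- aux_face: The same point and axes of the second isolator, alike in shape and size but with a black handle on a bare aluminium plate: leave alone
- aux_handle (a joint): Turn of the black handle (0 to 0.18 = on): leave alone
- aux_hasp (a joint): Swing of the black isolator's hasp (0 = folded): leave alone
- vblock: Dark steel V-block, loose, 70 x 35 x 45 mm high, between the isolators; origin at the centre of its underside
- marker: Blue marker pen lying loose, 135 mm long along x, 13 mm thick; origin on the bench near its middle
- magbase: Magnetic stand, loose: plum block 60 x 50 x 55 mm with a 12 mm steel post to 205 mm high; origin at the centre of its underside
- manual: White manual lying loose, 150 x 210 x 20 mm; origin at the centre of its underside
- indicator: Dial indicator lying on its back, loose, 56 mm across, 22 mm high, with a 45 mm stem to its -x; origin under the dial
- gaugecase: Dark wooden gauge-block case, loose, 70 x 130 x 30 mm; origin at the centre of its underside
- wrench: Steel wrench lying loose, 160 mm long along x; origin under its middle

How it is judged:
On the way:
1. the red handle is turned to off and has sprung back out, while the hasp is still folded (value of joint main_handle above 1.43 rad and value of joint main_hasp below 0.3 rad and z of main_grip in the frame of main_face above 0.0405 m), for 0.1 s.
At the end, for the whole second after the job is handed in: The red handle is off (beyond 1.43 rad of 1.57) and sprung out again (within 3.5 mm), and its hasp stands swung out beyond 1.4 rad; the black isolator is still on with its hasp folded (value of joint main_handle above 1.43 rad and z of main_grip in the frame of main_face above 0.0405 m and value of joint main_hasp above 1.4 rad and value of joint aux_handle below 0.3 rad and value of joint aux_hasp below 0.2 rad); the robot touches nothing.
It fails at once if the red handle forced round without being pushed in (turned to between 0.45 and 1.2 rad with its grip more than 41.5 mm out from the face) (value of joint main_handle between 0.45 and 1.2 rad and z of main_grip in the frame of main_face above 0.0415 m).
It fails at once if the black isolator's handle turned or its hasp lifted (value of joint aux_handle above 0.3 rad or value of joint aux_hasp above 0.2 rad).
It fails at once if a loose thing on the bench shifted by more than 25 mm (distance of any of vblock, marker, magbase, manual, indicator, gaugecase, wrench from where it was at the start of the episode above 0.025 m).
It also fails if it takes over 56 s, if anything falls off the work surface, if the arm or the gripper's body presses on something with over 40 N, if the wrist force passes 120 N, or if a joint passes its speed limit or range.

## Working session

There is one attempt and no reset: what is moved stays moved. The work goes in short steps, Python scripts to look and compute and a tool call to move; the robot and the scene stay as the last step left them, time stands still between calls to the robot, and variables do not carry over. Pictures are saved under pics/ and viewed, about 8 in all and at most 12, crops included, and the job is handed in when it is done.

Besides the shell and the picture viewer there is one more tool, called after "Request:" in YAML: its name, and indented under it one key for each argument. move_arm: Moves the arm, as the interface text tells. Its arguments: {"type":"object","properties":{"translation":{"type":"array"},"delta_rot":{"type":"array"},"grip":{"type":"array"},"grip_force":{"type":"number"}},"required":["translation","delta_rot","grip"]}

```bash
mkdir -p pics; cat > h.py <<'E'
import numpy as np, cv2
from scipy.spatial.transform import Rotation as R
from workcell import sense, camera, sign_off, recognise, trace, mark_of
def shot(n,fn=None):
    c=camera(n)
    if fn: cv2.imwrite('pics/'+fn,c['frame'][:,:,::-1])
    return c
E
python3 - <<'E'
from h import *
s=sense();print(s)
for n in('top','side'):
    c=shot(n,n+'0.png');print({k:v for k,v in c.items() if k!='frame'})
    for nm in('main_face','main_grip','main_ear','main_box','aux_face','vblock','magbase'):
        print(n,nm,[(np.round(d['point'],1),round(d['p'],2)) for d in mark_of(nm,c)[:2]])
a=cv2.imread('pics/top0.png');b=cv2.imread('pics/side0.png')
E
```

```text
{'time_s': 0.0, 'qpos': array([ 1.14046196e+00,  4.94129552e-01,  1.34615095e+00, -2.14171860e-05,
        1.30247892e+00, -9.55034932e-02]), 'joint_vel': array([ 1.24314649e-03, -1.01978001e-03,  1.62258442e-03, -1.51329176e-03,
       -5.19703893e-05, -9.65123350e-04]), 'joint_efforts': array([-3.49980081e-03, -8.78841233e+01, -3.81850576e+01,  7.03589036e-02,
        5.31067431e-02, -1.22181614e-04]), 'tool_pos': array([0.20522626, 0.58993927, 0.21336489]), 'eef_rot': array([-3.14150194e+00,  1.16341694e-03,  1.23597119e+00]), 'force': array([0.1391474 , 0.13363026, 0.01164355]), 'moment': array([ 0.0086221 , -0.00398277,  0.00609116]), 'finger_gap': 0.0912518457799519}
{'fx': 372.1506316445135, 'fy': 372.1506316445135, 'cx': 247.1405858516994, 'cy': 189.09649047272666, 'origin': array([0.35182301, 0.00277476, 1.28694967]), 'orientation': array([ 0.16193942,  0.00508121, -1.59776422]), 'shot': 1}
top main_face [(array([306.4, 167.3]), 0.57), (array([243.1, 233.3]), 0.47)]
top main_grip [(array([310.2, 175.5]), 0.68), (array([184.3, 166.2]), 0.18)]
top main_ear [(array([307.4, 182.3]), 0.52)]
top main_box [(array([303.4, 180.5]), 0.86), (array([247.7, 144.8]), 0.3)]
top aux_face [(array([186.5, 168.3]), 0.98)]
top vblock [(array([246.8, 184.6]), 0.57), (array([305.5, 183.1]), 0.56)]
top magbase [(array([382.3, 247.8]), 0.72)]
{'fx': 391.43047637323446, 'fy': 391.43047637323446, 'cx': 257.4891032807403, 'cy': 188.9902132322236, 'origin': array([0.42412505, 0.80109858, 0.97865132]), 'orientation': array([ 0.73655671,  0.01009681, -3.0193531 ]), 'shot': 2}
side main_face []
side main_grip [(array([246.4, 132.9]), 0.7)]
side main_ear [(array([217.3, 240.7]), 0.41)]
side main_box [(array([252.1, 162.5]), 0.78)]
side aux_face [(array([218. , 239.6]), 0.68)]
side vblock [(array([240.4, 206.7]), 0.73)]
side magbase [(array([320.7, 122.6]), 0.93), (array([254.7, 146.1]), 0.69)]
```

```bash
python3 - <<'E'
import cv2
a=cv2.imread('pics/top0.png');b=cv2.imread('pics/side0.png')
cv2.imwrite('pics/top0c.png',cv2.resize(a[90:290,120:420],(800,533),interpolation=cv2.INTER_CUBIC))
cv2.imwrite('pics/side0b.png',cv2.resize(b[60:300,120:420],(750,600),interpolation=cv2.INTER_CUBIC))
E
```

```text
(no output)
```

View pics/top0c.png

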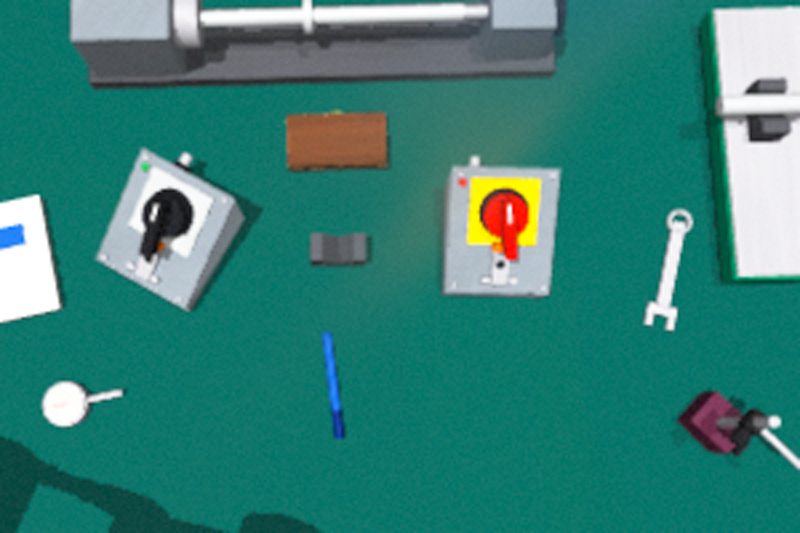

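View pics/side0b.png

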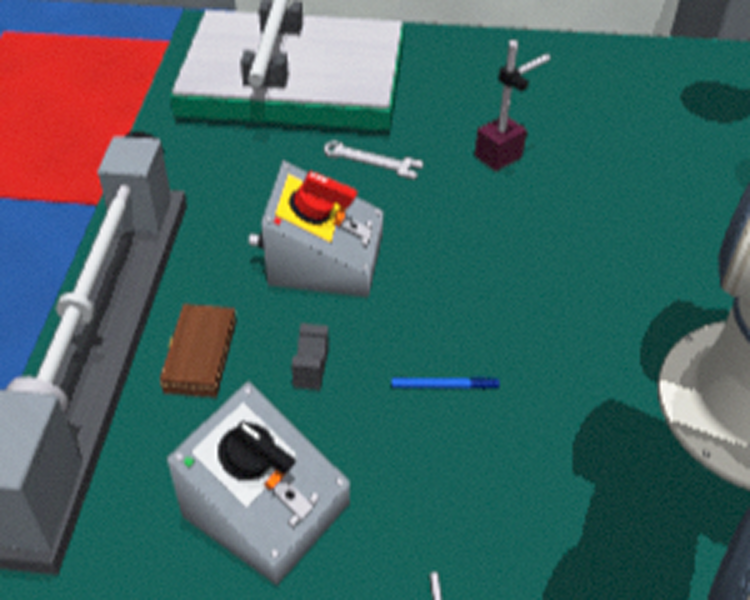

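The top view shows the red isolator at about crop (505,215), with its handle on and pointing down the slope over the orange ear at (497,247). The side view shows it at about (320,215). The black isolator is well to the left. Next I fit the box pose from face corners in both views.

```bash
cat >> h.py <<'E'
def proj(c,P):
    Rc=R.from_euler('xyz',c['orientation']).as_matrix()
    q=(np.atleast_2d(P)-c['origin'])@Rc
    return np.c_[c['fx']*q[:,0]/-q[:,2]+c['cx'],c['fy']*-q[:,1]/-q[:,2]+c['cy']]
C,S=np.cos(np.radians(27)),np.sin(np.radians(27))
def face(p):  # p=x,y,yaw of box -> R,t of face
    Rz=R.from_euler('z',p[2]).as_matrix()
    Rf=Rz@np.array([[C,0,-S],[0,1,0],[S,0,C]])
    return Rf,np.array([p[0],p[1],0])+Rz@[-.0715+.105*C,0,.045+.105*S]
E
python3 - <<'E'
from h import *
from scipy.optimize import least_squares
ct,cs=shot('top'),shot('side')
T=lambda a:np.array(a)/2.6667+[120,90]
Sd=lambda a:np.array(a)/2.5+[120,60]
fc=np.array([[55,65,0],[55,-65,0],[-105,-65,0],[-105,65,0]])/1e3
pt=T([[452,166],[561,169],[549,296],[443,294]])-.3
ps=Sd([[263,232],[285,162],[381,211],[372,248]])-.3
def model(p,c):
    Rf,t=face(p);return proj(c,fc@Rf.T+t)
def res(p): return np.r_[(model(p,ct)-pt).ravel(),.5*(model(p,cs)-ps).ravel()]
r=least_squares(res,[.45,-.15,0],loss='soft_l1');print(r.x,r.fun.round(1))
r2=least_squares(lambda p:res(p)[:8],r.x);print('top only',r2.x,r2.fun.round(1))
# refine with the mask silhouette of box in top & side: compare masks for check
out=[]
for c,f,o in((ct,2.6667,(120,90)),(cs,2.5,(120,60))):
    im=cv2.resize(c['frame'][:,:,::-1],None,fx=4,fy=4,interpolation=cv2.INTER_CUBIC)
    Rf,t=face(r.x)
    dr=lambda P,col,cl=True:cv2.polylines(im,[np.int32((proj(c,np.array(P)/1e3@Rf.T+t)+.5)*4*16)],cl,col,1,cv2.LINE_AA,4)
    dr(fc*1e3,(255,0,255))
    a=np.linspace(0,2*np.pi,40);dr(np.c_[27*np.cos(a),27*np.sin(a),30+0*a],(255,255,0))
    dr([[26,8,58],[26,-8,58],[-46,-8,58],[-46,8,58]],(0,0,0))
    dr([[-37,12,18.5],[-37,-12,18.5],[-47,-12,18.5],[-47,12,18.5]],(255,0,0))
    u=np.int32(proj(c,t)[0]*4);out.append(im[u[1]-200:u[1]+200,u[0]-190:u[0]+190])
cv2.imwrite('pics/ov.png',np.hstack(out))
print(face(r.x)[1])
for c in(ct,cs):
    for nm in ('main_box','main_grip','main_ear'):
        print(nm,[(np.round(d['point'],1),round(d['p'],2)) for d in mark_of(nm,c)[:2]])
    print(proj(c,[[*r.x[:2],0],face(r.x)[1]+face(r.x)[0]@[0,0,.044],face(r.x)[1]+face(r.x)[0]@[-.042,0,.011]]).round(1))
E
```

```text
[ 0.58366833 -0.19718687 -0.05019243] [ 0.1  0.9 -0.5  0.6 -0.1 -0.3  0.9 -0.4 -0.4 -1.7 -0.5 -0.1  0.3  0.2
 -0.7  5.4]
top only [ 0.58436466 -0.19689362 -0.05886142] [ 0.2  0.5 -0.4  0.6 -0.4 -0.3  0.7 -0.8]
[ 0.60569624 -0.19829343  0.092669  ]
main_box [(array([306.7, 179.5]), 0.77), (array([108.7, 188.4]), 0.7)]
main_grip [(array([311.8, 173.6]), 0.64)]
main_ear [(array([309.7, 183.6]), 0.65)]
[[304.1 181.5]
 [310.2 173.3]
 [307.8 183. ]]
main_box [(array([250. , 165.4]), 0.84)]
main_grip [(array([320. , 122.1]), 0.74), (array([246. , 132.5]), 0.69)]
main_ear [(array([246.8, 133.8]), 0.68), (array([255.8, 142.8]), 0.5)]
[[250.  163.7]
 [248.5 135.2]
 [255.3 146.8]]
```

View pics/ov.png

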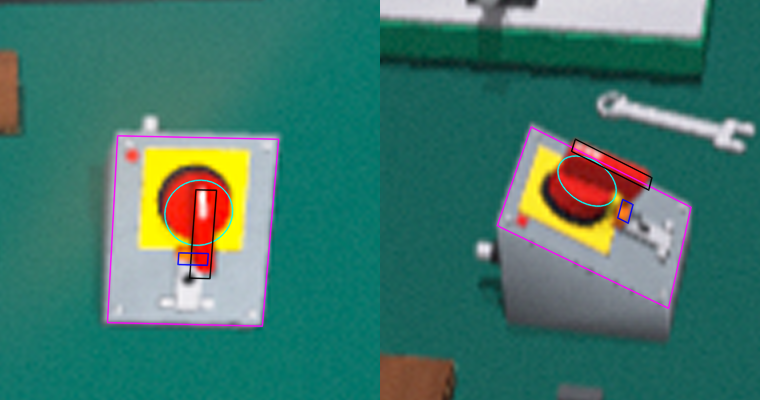

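The overlay fits in both views: face outline, hub circle and ear agree within about 1 px. The handle bar is turned about 0.1 rad anticlockwise, so it is on. The face origin is near (0.606, -0.198, 0.093) with yaw about -0.054. Now the hover pose.

```bash
cat >> h.py <<'E'
POSE=[.5838,-.1971,-.054]
def goal(P,psi=0.,tilt=0.,pose=None,quiet=False):
    """P: TCP in face frame mm; psi turn about face z; tilt about face y (rad). Returns the tool-frame shift/rotvec"""
    Rf,t=face(pose or POSE)
    s=sense();R0=R.from_euler('xyz',s['eef_rot']).as_matrix()
    Rg=Rf@R.from_euler('z',psi).as_matrix()@R.from_euler('y',tilt).as_matrix()@np.array([[0,-1,0],[-1,0,0],[0,0,-1.]])
    d=R0.T@(Rf@np.array(P)/1e3+t-s['tool_pos'])*1e3
    w=np.degrees(R.from_matrix(R0.T@Rg).as_rotvec())
    print('goal',P,'shift',d.round(1),'rot',w.round(1),'world',(Rf@np.array(P)/1e3+t).round(3));return d,w
def now():
    Rf,t=face(POSE);s=sense();R0=R.from_euler('xyz',s['eef_rot']).as_matrix()
    A=Rf.T@R0@np.array([[0,-1,0],[-1,0,0],[0,0,-1.]])
    print('t',s['time_s'],'face mm',(Rf.T@(s['tool_pos']-t)*1e3).round(1),'rv deg',np.degrees(R.from_matrix(A).as_rotvec()).round(1),
     'F face',(Rf.T@s['force']).round(1),'M',(Rf.T@s['moment']).round(2),'gap',round(s['finger_gap']*1e3,1),'q',s['qpos'].round(2))
E
python3 - <<'E'
from h import *
now();goal([0,0,180],.1);goal([0,0,110],.1)
E
```

```text
t 1.2 face mm [-339.2  765.8  308.9] rv deg [ 38.3   5.4 159.7] F face [ 0.  -0.9 -0.3] M [ 0.01 -0.02  0.03] gap 91.0 q [ 1.14  0.49  1.35 -0.    1.3  -0.1 ]
goal [0, 0, 180] shift [-635.9  558.8  -39.1] rot [  3.4  37.6 154.2] world [ 0.524 -0.194  0.253]
goal [0, 0, 110] shift [-627.1  589.4   23.2] rot [  3.4  37.6 154.2] world [ 0.556 -0.196  0.191]
```

Request:
move_arm:
  translation:
    - [0,0,-50]
    - [-40,35,-90]
    - [-80,70,-120]
    - [-120,105,-130]
    - [-160,140,-130]
    - [-200,176,-130]
    - [-235,206,-130]
    - [-270,237,-130]
    - [-305,268,-130]
    - [-340,299,-130]
  delta_rot:
    - [0,0,8]
    - [0.2,2,16]
    - [0.4,4,24]
    - [0.6,6,32]
    - [0.9,10,40]
    - [1.1,12,48]
    - [1.3,14,56]
    - [1.5,16,64]
    - [1.7,18,72]
    - [1.9,20,80]
  grip: [91,91,91,91,91,91,91,91,91,91]

```text
time_s: 2.2
tool_pos: [0.3647, 0.1981, 0.3443]
eef_rot: [-2.91, -0.224, -0.185]
force: [1.1, 1.1, -0.2]
finger_gap: 0.0907
```

```bash
python3 - <<'E'
from h import *
now();goal([0,0,150],.1)
E
```

```text
t 2.2 face mm [-119.4  382.8  343.2] rv deg [18.4  2.  80.6] F face [ 0.8  1.1 -0.6] M [-0.18  0.12  0.12] gap 90.7 q [ 0.25 -0.11  1.82  0.13  1.13  0.37]
goal [0, 0, 150] shift [210.3 383.5  82.9] rot [ 1.1 18.2 74.9] world [ 0.538 -0.195  0.226]
```

Request:
move_arm:
  translation:
    - [21,38,-5]
    - [42,77,-5]
    - [63,115,0]
    - [84,153,5]
    - [105,192,15]
    - [126,230,25]
    - [147,268,35]
    - [168,307,50]
    - [190,345,65]
    - [210,383,83]
  delta_rot:
    - [0.1,1.8,7.5]
    - [0.2,3.6,15]
    - [0.3,5.4,22.5]
    - [0.4,7.3,30]
    - [0.5,9.1,37.5]
    - [0.7,10.9,45]
    - [0.8,12.7,52.5]
    - [0.9,14.5,60]
    - [1,16.3,67.4]
    - [1.1,18.2,74.9]
  grip: [91,91,91,91,91,85,80,75,70,60]

```text
time_s: 3.2
tool_pos: [0.5383, -0.1963, 0.2259]
eef_rot: [-2.671, -0.044, -1.541]
force: [1.0, 0.4, 1.5]
finger_gap: 0.0647
```

```bash
python3 - <<'E'
from h import *
now();goal([0,0,100],.1)
E
```

```text
t 3.2 face mm [  0.3  -1.6 149.4] rv deg [-0.1 -0.1  5.4] F face [1.5 0.5 0.9] M [-0.03  0.38  0.05] gap 64.7 q [-0.6   0.25  1.85  0.39  0.67  0.67]
goal [0, 0, 100] shift [-1.7  0.2 49.4] rot [-0.  -0.1 -0.3] world [ 0.56  -0.196  0.182]
```

Request:
move_arm:
  translation:
    - [-2,0,15]
    - [-2,0,30]
    - [-2,0,45]
    - [-2,0,60]
    - [-2,0,75]
    - [-2,0,88]
    - [-2,0,98]
    - [-2,0,106]
    - [-2,0,112]
    - [-2,0,114]
  delta_rot:
    - [0,0,0]
    - [0,0,0]
    - [0,0,0]
    - [0,0,0]
    - [0,0,0]
    - [0,0,0]
    - [0,0,0]
    - [0,0,0]
    - [0,0,0]
    - [0,0,0]
  grip: [60,60,60,60,60,60,60,60,60,60]

```text
time_s: 4.2
tool_pos: [0.5902, -0.1972, 0.1239]
eef_rot: [-2.672, -0.044, -1.541]
force: [-0.3, 0.4, 0.4]
finger_gap: 0.0601
```

```bash
python3 - <<'E'
from h import *
now()
c=shot('side');t=shot('top')
f=lambda c,x,y:cv2.resize(c['frame'][y:y+120,x:x+120,::-1],(400,400),interpolation=cv2.INTER_CUBIC)
cv2.imwrite('pics/g1.png',np.hstack([f(c,190,75),f(t,250,115)]))
E
```

```text
t 4.2 face mm [ 0.2  0.2 34.9] rv deg [-0.1 -0.   5.4] F face [-0.1  0.4  0.5] M [-0.06  0.37  0.04] gap 60.1 q [-0.54  0.47  1.87  0.52  0.43  0.55]
```

View pics/g1.png

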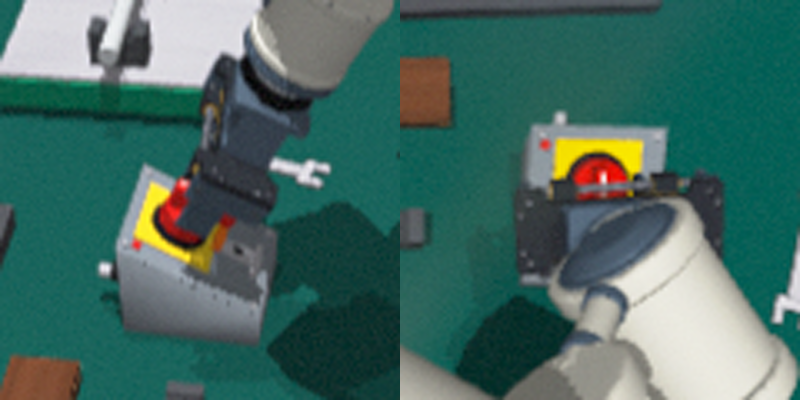

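The fingers straddle the red bar: side view near (195,215), top view centred near (605,185). No contact force yet, so I close.

Request:
move_arm:
  translation:
    - [0,0,0]
    - [0,0,0]
    - [0,0,0]
    - [0,0,0]
    - [0,0,0]
    - [0,0,0]
    - [0,0,0]
    - [0,0,0]
    - [0,0,0]
    - [0,0,0]
  delta_rot:
    - [0,0,0]
    - [0,0,0]
    - [0,0,0]
    - [0,0,0]
    - [0,0,0]
    - [0,0,0]
    - [0,0,0]
    - [0,0,0]
    - [0,0,0]
    - [0,0,0]
  grip: [40,30,20,10,10,10,10,10,10,10]
  grip_force: 40

```text
time_s: 5.3
tool_pos: [0.5901, -0.1981, 0.1245]
eef_rot: [-2.671, -0.046, -1.542]
force: [-5.7, -7.9, 2.2]
finger_gap: 0.0155
```

```bash
python3 - <<'E'
from h import *
now()
E
```

```text
t 5.3 face mm [ 0.5 -0.7 35.5] rv deg [-0.2 -0.1  5.4] F face [-3.7 -8.2  4.4] M [-1.5   1.02  0.07] gap 15.5 q [-0.54  0.47  1.87  0.52  0.43  0.55]
```

Request:
move_arm:
  translation:
    - [0.5,0.3,1]
    - [0.5,0.3,2]
    - [0.5,0.3,3]
    - [0.5,0.3,4]
    - [0.5,0.3,5]
    - [0.5,0.3,6]
    - [0.5,0.3,7]
    - [0.5,0.3,8]
    - [0.5,0.3,8]
    - [0.5,0.3,8]
  delta_rot:
    - [0,0,0]
    - [0,0,0]
    - [0,0,0]
    - [0,0,0]
    - [0,0,0]
    - [0,0,0]
    - [0,0,0]
    - [0,0,0]
    - [0,0,0]
    - [0,0,0]
  grip: [10,10,10,10,10,10,10,10,10,10]

```text
time_s: 6.3
tool_pos: [0.5935, -0.1987, 0.1176]
eef_rot: [-2.67, -0.046, -1.541]
force: [-5.8, 0.7, 9.0]
finger_gap: 0.016
```

```bash
python3 - <<'E'
from h import *
now()
E
```

```text
t 6.3 face mm [ 0.4 -1.1 27.8] rv deg [-0.2 -0.1  5.4] F face [-1.   0.4 10.7] M [0.36 0.56 0.15] gap 16.0 q [-0.54  0.48  1.86  0.54  0.42  0.54]
```

Request:
move_arm:
  translation:
    - [0,0,0.5]
    - [0,0,1]
    - [0,0,1.5]
    - [0,0,2]
    - [0,0,2]
    - [0,0,2]
    - [0,0,2]
    - [0,0,2]
    - [0,0,2]
    - [0,0,2]
  delta_rot:
    - [0,0,0]
    - [0,0,0]
    - [0,0,0]
    - [0,0,0]
    - [0,0,0]
    - [0,0,0]
    - [0,0,0]
    - [0,0,0]
    - [0,0,0]
    - [0,0,0]
  grip: [10,10,10,10,10,10,10,10,10,10]

```text
time_s: 7.3
tool_pos: [0.5939, -0.1988, 0.117]
eef_rot: [-2.67, -0.046, -1.541]
force: [-22.1, 0.5, 30.6]
finger_gap: 0.0156
```

```bash
python3 - <<'E'
from h import *
now()
E
```

```text
t 7.3 face mm [ 0.5 -1.2 27.1] rv deg [-0.2 -0.2  5.5] F face [-5.7 -0.7 37.3] M [-0.11  1.52  0.12] gap 15.6 q [-0.54  0.48  1.86  0.54  0.42  0.54]
```

Request:
move_arm:
  translation:
    - [0,0,0]
    - [0,0,0]
    - [0,0,0]
    - [0,0,0]
    - [0,0,0]
    - [0,0,0]
    - [0,0,0]
    - [0,0,0]
    - [0,0,0]
    - [0,0,0]
  delta_rot:
    - [0,0,0]
    - [0,0,-3]
    - [0,0,-7]
    - [0,0,-11]
    - [0,0,-15]
    - [0,0,-20]
    - [0,0,-25]
    - [0,0,-30]
    - [0,0,-35]
    - [0,0,-40]
  grip: [10,10,10,10,10,10,10,10,10,10]
  grip_force: 50

```text
time_s: 8.3
tool_pos: [0.5939, -0.1993, 0.1174]
eef_rot: [-2.799, -0.336, -0.887]
force: [-7.7, -2.7, 10.3]
finger_gap: 0.0156
```

```bash
python3 - <<'E'
from h import *
now()
E
```

```text
t 8.3 face mm [ 0.7 -1.7 27.4] rv deg [-0.3 -0.1 45.7] F face [-2.1 -3.1 12.6] M [-0.84  0.95 -0.1 ] gap 15.6 q [-0.54  0.48  1.86  0.54  0.42 -0.17]
```

Request:
move_arm:
  translation:
    - [0,0,0.3]
    - [0,0,0.3]
    - [0,0,0.3]
    - [0,0,0.3]
    - [0,0,0.3]
    - [0,0,0.3]
    - [0,0,0.3]
    - [0,0,0.3]
    - [0,0,0.3]
    - [0,0,0.3]
  delta_rot:
    - [0,0,-5]
    - [0,0,-10]
    - [0,0,-15]
    - [0,0,-20]
    - [0,0,-25]
    - [0,0,-30]
    - [0,0,-35]
    - [0,0,-40]
    - [0,0,-43]
    - [0,0,-44]
  grip: [10,10,10,10,10,10,10,10,10,10]

```text
time_s: 9.3
tool_pos: [0.5943, -0.1997, 0.1178]
eef_rot: [3.139, -0.476, -0.058]
force: [-5.6, -1.5, 10.1]
finger_gap: 0.016
```

```bash
python3 - <<'E'
from h import *
now()
E
```

```text
t 9.3 face mm [ 1.2 -2.  27.6] rv deg [-0.4  0.  89.8] F face [-0.3 -1.8 11.5] M [-0.19  0.34 -0.07] gap 16.0 q [-0.54  0.48  1.86  0.54  0.42 -0.94]
```

Request:
move_arm:
  translation:
    - [0,0,0]
    - [0,0,0]
    - [0,0,0]
    - [0,0,-1.5]
    - [0,0,-3]
    - [0,0,-4.5]
    - [0,0,-6]
    - [0,0,-7]
    - [0,0,-7.5]
    - [0,0,-7.5]
  delta_rot:
    - [0,0,-1]
    - [0,0,-2]
    - [0,0,-2]
    - [0,0,-2]
    - [0,0,-2]
    - [0,0,-2]
    - [0,0,-2]
    - [0,0,-1.5]
    - [0,0,-1]
    - [0,0,-1]
  grip: [10,10,10,10,10,10,10,10,10,10]

```text
time_s: 10.3
tool_pos: [0.5909, -0.1995, 0.1246]
eef_rot: [3.13, -0.476, -0.039]
force: [-2.9, -0.4, 3.8]
finger_gap: 0.0153
```

```bash
python3 - <<'E'
from h import *
now()
E
```

```text
t 10.3 face mm [ 1.3 -2.  35.2] rv deg [-0.4  0.  90.8] F face [-0.9 -0.6  4.7] M [-0.12  0.43 -0.23] gap 15.3 q [-0.54  0.47  1.87  0.53  0.43 -0.94]
```

Request:
move_arm:
  translation:
    - [0,0,0]
    - [0,0,0]
    - [0,0,0]
    - [0,0,0]
    - [0,0,-5]
    - [0,0,-20]
    - [0,0,-35]
    - [0,0,-50]
    - [0,0,-65]
    - [0,0,-80]
  delta_rot:
    - [0,0,0]
    - [0,0,0]
    - [0,0,0]
    - [0,0,0]
    - [0,0,0]
    - [0,0,0]
    - [0,0,0]
    - [0,0,0]
    - [0,0,0]
    - [0,0,0]
  grip: [30,45,45,45,45,45,45,45,45,45]

```text
time_s: 11.3
tool_pos: [0.5536, -0.1972, 0.1976]
eef_rot: [3.129, -0.477, -0.039]
force: [-0.3, 0.0, -0.4]
finger_gap: 0.045
```

```bash
python3 - <<'E'
from h import *
now();goal([-42,-1.3,90],0);goal([-80,-1.3,150],0)
E
```

```text
t 11.3 face mm [  1.1  -1.7 117.2] rv deg [-0.5  0.  90.8] F face [-0.4  0.  -0.2] M [-0.15  0.34  0.08] gap 45.0 q [-0.58  0.31  1.87  0.42  0.59 -0.85]
goal [-42, -1.3, 90] shift [-43.2  -1.2  26.9] rot [ 0.  -0.5 90.8] world [ 0.528 -0.195  0.154]
goal [-80, -1.3, 150] shift [-80.9  -1.3 -33.3] rot [ 0.  -0.5 90.8] world [ 0.467 -0.192  0.19 ]
```

Request:
move_arm:
  translation:
    - [-20,0,-20]
    - [-40,0,-40]
    - [-60,0,-60]
    - [-80,0,-80]
    - [-100,0,-80]
    - [-110,0,-80]
    - [-120,0,-80]
    - [-120,0,-80]
    - [-120,0,-80]
    - [-120,0,-80]
  delta_rot:
    - [0,0,8.5]
    - [0,0,17]
    - [0,0,25.5]
    - [0,0,34]
    - [0,0,42.5]
    - [0,0,51]
    - [0,0,59.5]
    - [0,0,68]
    - [0,0,76.5]
    - [0,0,85]
  grip: [45,45,45,45,45,45,45,45,45,45]

```text
time_s: 12.3
tool_pos: [0.41, -0.1906, 0.2145]
eef_rot: [-2.666, -0.049, -1.544]
force: [0.6, -0.2, -0.6]
finger_gap: 0.0451
```

```bash
python3 - <<'E'
from h import *
now()
out=[]
for n in('side','top'):
    c=shot(n);Rf,t=face(POSE)
    im=cv2.resize(c['frame'][:,:,::-1],None,fx=4,fy=4,interpolation=cv2.INTER_CUBIC)
    dr=lambda P,col:cv2.polylines(im,[np.int32((proj(c,np.array(P)/1e3@Rf.T+t)+.5)*64)],True,col,1,cv2.LINE_AA,4)
    dr([[-37,12,18.5],[-37,-12,18.5],[-47,-12,18.5],[-47,12,18.5]],(255,0,0))
    dr([[8,26,58],[-8,26,58],[-8,-46,58],[8,-46,58]],(0,0,0))
    u=np.int32(proj(c,t)[0]*4);out.append(im[u[1]-190:u[1]+190,u[0]-190:u[0]+190])
cv2.imwrite('pics/g2.png',np.hstack(out))
goal([-43,-1.3,40],0)
E
```

```text
t 12.3 face mm [-119.3   -2.9  197.5] rv deg [-0.4 -0.4  5.4] F face [ 0.3 -0.2 -0.8] M [-0.06  0.42  0.01] gap 45.1 q [-0.82  0.1   2.1   0.55  0.65  0.32]
goal [-43, -1.3, 40] shift [  4.8 -75.1 157.9] rot [-0.4 -0.4  5.6] world [ 0.549 -0.197  0.109]
```

View pics/g2.png

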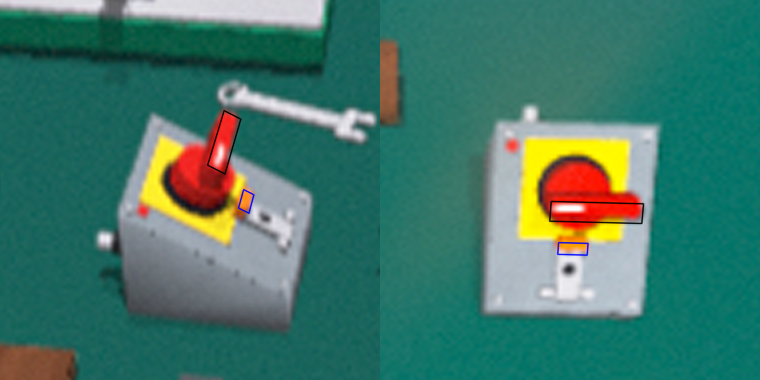

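The handle bar now points right (off) and overlays the model at full height, so it has sprung out. The ear is folded, at side (243,203) and top (573,245), and the model fits within about 1 px. Going for the ear.

Request:
move_arm:
  translation:
    - [1,-15,35]
    - [2,-30,70]
    - [3,-45,100]
    - [4,-60,120]
    - [5,-70,138]
    - [5,-75,148]
    - [5,-75,158]
    - [5,-75,166]
    - [5,-75,173]
    - [5,-75,178]
  delta_rot:
    - [0,0,1]
    - [0,0,2]
    - [0,0,3]
    - [0,0,4]
    - [-0.4,-0.4,5]
    - [-0.4,-0.4,5.6]
    - [-0.4,-0.4,5.6]
    - [-0.4,-0.4,5.6]
    - [-0.4,-0.4,5.6]
    - [-0.4,-0.4,5.6]
  grip: [50,50,50,50,50,50,50,50,50,50]

```text
time_s: 13.4
tool_pos: [0.5582, -0.1975, 0.0905]
eef_rot: [-2.671, -0.0, -1.624]
force: [-0.5, 0.4, 0.8]
finger_gap: 0.0496
```

```bash
python3 - <<'E'
from h import *
now();goal([-43,-1.5,5.5])
E
```

```text
t 13.4 face mm [-43.3  -1.7  19.7] rv deg [-0.   0.1  0. ] F face [-0.1  0.3  0.9] M [0.02 0.42 0.03] gap 49.6 q [-0.58  0.51  1.96  0.74  0.34  0.39]
goal [-43, -1.5, 5.5] shift [-0.2 -0.4 14.2] rot [ 0.1 -0.   0. ] world [ 0.565 -0.198  0.078]
```

Request:
move_arm:
  translation:
    - [0,0,4]
    - [0,0,8]
    - [0,0,11]
    - [0,0,13]
    - [0,0,14]
    - [0,0,14]
    - [0,0,14]
    - [0,0,14]
    - [0,0,14]
    - [0,0,14]
  delta_rot:
    - [0,0,0]
    - [0,0,0]
    - [0,0,0]
    - [0,0,0]
    - [0,0,0]
    - [0,0,0]
    - [0,0,0]
    - [0,0,0]
    - [0,0,0]
    - [0,0,0]
  grip: [50,50,50,50,50,40,30,20,20,20]
  grip_force: 8

```text
time_s: 14.4
tool_pos: [0.5646, -0.1975, 0.0782]
eef_rot: [-2.671, 0.0, -1.624]
force: [2.2, 3.8, 2.2]
finger_gap: 0.024
```

```bash
python3 - <<'E'
from h import *
now()
E
```

```text
t 14.4 face mm [-43.3  -1.4   5.8] rv deg [0. 0. 0.] F face [2.7 3.9 1.1] M [0.7  0.04 0.09] gap 24.0 q [-0.57  0.54  1.96  0.78  0.32  0.35]
```

Gap 24.0 mm is the ear width, so it is pinched. Now swinging along the hinge arc.

Request:
move_arm:
  translation:
    - [0,0.7,-3]
    - [0,1.6,-6.3]
    - [0,4,-12.4]
    - [0,7.2,-18]
    - [0,11.2,-23.2]
    - [0,15.9,-27.7]
    - [0,21.2,-31.5]
    - [0,25.4,-33.9]
    - [0,29.9,-35.8]
    - [0,29.9,-35.8]
  delta_rot:
    - [0,0,0]
    - [0,0,0]
    - [0,0,0]
    - [0,0,0]
    - [0,0,0]
    - [0,0,0]
    - [0,0,0]
    - [0,0,0]
    - [0,0,0]
    - [0,0,0]
  grip: [20,20,20,20,20,20,20,20,20,20]

```text
time_s: 15.4
tool_pos: [0.5212, -0.1953, 0.0968]
eef_rot: [-2.671, 0.0, -1.624]
force: [-1.0, 3.9, 8.0]
finger_gap: 0.024
```

```bash
python3 - <<'E'
from h import *
now()
E
```

```text
t 15.4 face mm [-73.6  -1.5  42.1] rv deg [0. 0. 0.] F face [2.6 3.8 7.6] M [ 0.77 -0.04  0.05] gap 24.0 q [-0.62  0.47  2.04  0.83  0.34  0.25]
```

Request:
move_arm:
  translation:
    - [0,4,-1.2]
    - [0,7.9,-2.1]
    - [0,12,-2.6]
    - [0,16,-2.9]
    - [0,19.5,-2.7]
    - [0,22.5,-2.4]
    - [0,25,-2]
    - [0,27.3,-1.5]
    - [0,28,-1.5]
    - [0,28,-1.5]
  delta_rot:
    - [0,0,0]
    - [0,0,0]
    - [0,0,0]
    - [0,0,0]
    - [0,0,0]
    - [0,0,0]
    - [0,0,0]
    - [0,0,0]
    - [0,0,0]
    - [0,0,0]
  grip: [20,20,20,20,20,20,20,20,20,20]

```text
time_s: 16.4
tool_pos: [0.4951, -0.1938, 0.0852]
eef_rot: [-2.672, 0.0, -1.625]
force: [-2.9, 2.1, 3.9]
finger_gap: 0.0236
```

```bash
python3 - <<'E'
from h import *
now()
out=[]
for n in('side','top'):
    c=shot(n);t=face(POSE)[1]
    u=np.int32(proj(c,t)[0]);f=c['frame'][u[1]-45:u[1]+55,u[0]-50:u[0]+50,::-1]
    out.append(cv2.resize(f,(400,400),interpolation=cv2.INTER_CUBIC))
cv2.imwrite('pics/g3.png',np.hstack(out))
E
```

```text
t 16.4 face mm [-102.1   -1.5   43.7] rv deg [ 0.   0.1 -0. ] F face [-0.9  1.9  4.8] M [0.38 0.55 0.04] gap 23.6 q [-0.66  0.47  2.1   1.01  0.31  0.03]
```

View pics/g3.png

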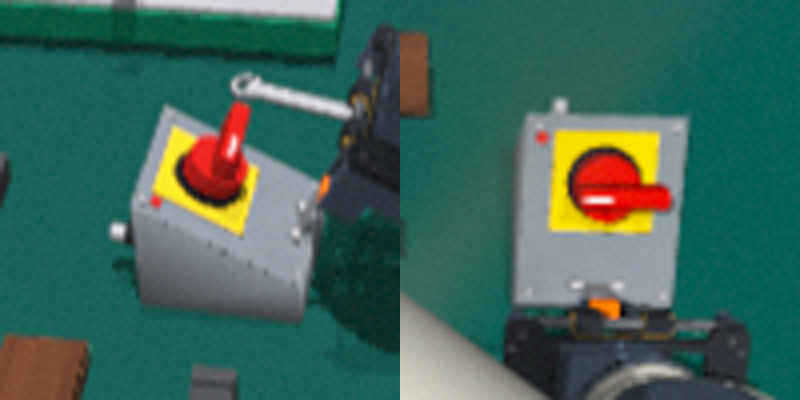

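The hasp stands out from the panel, ear at side (323,186), with the handle still off. I nudge it 1.5 mm further to the stop, then release and back away along the fingers.

Request:
move_arm:
  translation:
    - [0,1.5,0]
    - [0,1.5,0]
    - [0,1.5,0]
    - [0,1.5,0]
    - [0,1.5,0]
    - [0,1.5,-10]
    - [0,1.5,-25]
    - [0,1.5,-45]
    - [0,1.5,-70]
    - [0,1.5,-100]
  delta_rot:
    - [0,0,0]
    - [0,0,0]
    - [0,0,0]
    - [0,0,0]
    - [0,0,0]
    - [0,0,0]
    - [0,0,0]
    - [0,0,0]
    - [0,0,0]
    - [0,0,0]
  grip: [20,30,45,45,45,45,45,45,45,45]

```text
time_s: 17.5
tool_pos: [0.4479, -0.1912, 0.174]
eef_rot: [-2.673, 0.001, -1.625]
force: [-0.0, 0.1, -0.1]
finger_gap: 0.045
```

Request:
move_arm:
  translation:
    - [0,0,-20]
    - [0,10,-40]
    - [0,20,-60]
    - [0,20,-70]
    - [0,20,-70]
    - [0,20,-70]
    - [0,20,-70]
    - [0,20,-70]
    - [0,20,-70]
    - [0,20,-70]
  delta_rot:
    - [0,0,0]
    - [0,0,0]
    - [0,0,0]
    - [0,0,0]
    - [0,0,0]
    - [0,0,0]
    - [0,0,0]
    - [0,0,0]
    - [0,0,0]
    - [0,0,0]
  grip: [45,45,45,45,45,45,45,45,45,45]

```text
time_s: 18.5
tool_pos: [0.3986, -0.1884, 0.2272]
eef_rot: [-2.673, 0.001, -1.625]
force: [0.0, 0.6, -0.2]
finger_gap: 0.0447
```

```bash
python3 - <<'E'
from h import *
now()
out=[]
p=np.radians(94.5);co,si=np.cos(p),np.sin(p)
for n in('side','top'):
    c=shot(n,n+'1.png');Rf,t=face(POSE)
    im=cv2.resize(c['frame'][:,:,::-1],None,fx=4,fy=4,interpolation=cv2.INTER_CUBIC)
    def dr(P,col):cv2.polylines(im,[np.int32((proj(c,np.array(P)/1e3@Rf.T+t)+.5)*64)],True,col,1,cv2.LINE_AA,4)
    e=[[-88+a*co-b*si,y,4+a*si+b*co] for a,b,y in((51,0,12),(51,0,-12),(51,14.5,-12),(51,14.5,12))]
    dr(e,(255,0,0));dr([[8,26,58],[-8,26,58],[-8,-46,58],[8,-46,58]],(0,0,0))
    u=np.int32(proj(c,t)[0]*4);out.append(im[u[1]-180:u[1]+220,u[0]-200:u[0]+200])
cv2.imwrite('pics/g4.png',np.hstack(out))
cv2.imwrite('pics/ba.png',np.vstack([np.hstack([cv2.resize(cv2.imread(f'pics/{n}{i}.png'),(400,300)) for i in(0,1)]) for n in('top','side')]))
E
```

```text
t 18.5 face mm [-123.8   -1.3  214. ] rv deg [ 0.1  0.2 -0. ] F face [-0.1  0.6 -0.2] M [-0.05  0.44  0.03] gap 44.7 q [-0.84  0.06  2.09  0.51  0.71  0.43]
```

View pics/g4.png

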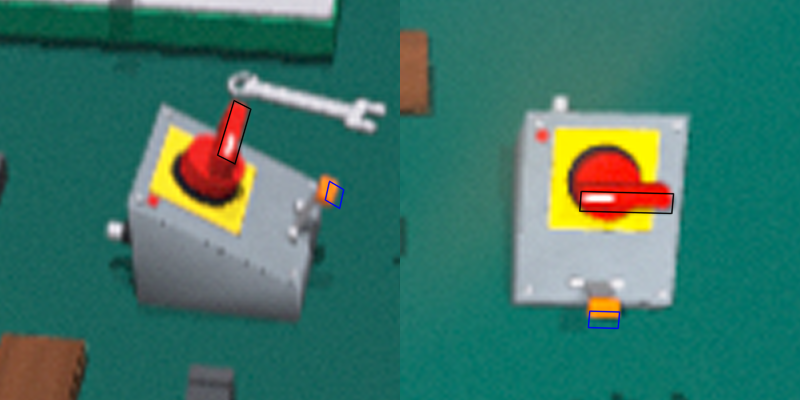

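View pics/ba.png

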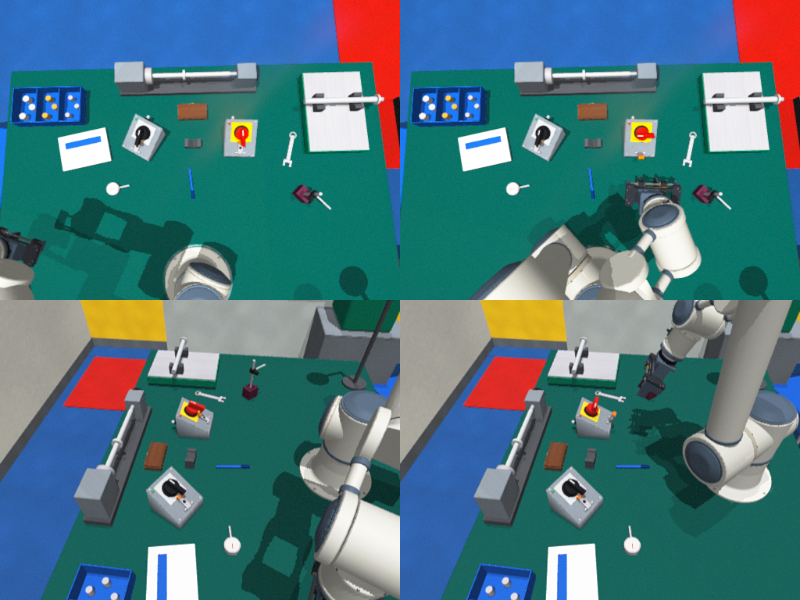

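The top view shows the handle off. The ear is clearly out at (604,308), but about 10 crop px short of the fully-out outline, more than the roughly 4 px model offset seen before. It may be short of the stop. The other objects look unmoved. I'll push the leaf to its stop with closed fingers from the handle side.

```bash
python3 - <<'E'
from h import *
goal([-52,-1.5,100]);goal([-52,-1.5,38])
E
```

```text
goal [-52, -1.5, 100] shift [  0.2 -72.1 113.9] rot [ 0.2  0.  -0. ] world [ 0.514 -0.195  0.158]
goal [-52, -1.5, 38] shift [  0.2 -72.3 175.9] rot [ 0.2  0.  -0. ] world [ 0.542 -0.196  0.103]
```

Request:
move_arm:
  translation:
    - [0,-30,10]
    - [0,-60,30]
    - [0,-72,60]
    - [0,-72,85]
    - [0,-72,105]
    - [0,-72,125]
    - [0,-72,140]
    - [0,-72,155]
    - [0,-72,168]
    - [0,-72,176]
  delta_rot:
    - [0,0,0]
    - [0,0,0]
    - [0,0,0]
    - [0,0,0]
    - [0,0,0]
    - [0,0,0]
    - [0,0,0]
    - [0,0,0]
    - [0,0,0]
    - [0,0,0]
  grip: [10,5,2,0,0,0,0,0,0,0]

```text
time_s: 19.6
tool_pos: [0.5422, -0.196, 0.1017]
eef_rot: [-2.674, 0.001, -1.625]
force: [0.2, 0.4, -0.2]
finger_gap: 0.0005
```

```bash
python3 - <<'E'
from h import *
now()
E
```

```text
t 19.6 face mm [-52.6  -1.2  37. ] rv deg [ 0.1  0.2 -0. ] F face [ 0.1  0.4 -0.2] M [-0.07  0.46 -0.03] gap 0.5 q [-0.6   0.47  1.98  0.72  0.36  0.39]
```

Free of contact. Pushing down-slope toward the stop.

Request:
move_arm:
  translation:
    - [0,3,0]
    - [0,6,0]
    - [0,9,0]
    - [0,12,0]
    - [0,15,0]
    - [0,17,0]
    - [0,18,0]
    - [0,19,0]
    - [0,20,0]
    - [0,20,0]
  delta_rot:
    - [0,0,0]
    - [0,0,0]
    - [0,0,0]
    - [0,0,0]
    - [0,0,0]
    - [0,0,0]
    - [0,0,0]
    - [0,0,0]
    - [0,0,0]
    - [0,0,0]
  grip: [0,0,0,0,0,0,0,0,0,0]

```text
time_s: 20.6
tool_pos: [0.5248, -0.1953, 0.093]
eef_rot: [-2.673, 0.001, -1.625]
force: [3.6, 1.1, 3.9]
finger_gap: 0.0007
```

```bash
python3 - <<'E'
from h import *
now()
E
```

```text
t 20.6 face mm [-72.1  -1.4  37.1] rv deg [ 0.   0.2 -0. ] F face [4.9 1.2 1.9] M [ 0.08 -0.43 -0.05] gap 0.7 q [-0.62  0.48  2.03  0.83  0.33  0.26]
```

Request:
move_arm:
  translation:
    - [0,0.5,0]
    - [0,1,0]
    - [0,1.5,0]
    - [0,2,0]
    - [0,2,0]
    - [0,2,0]
    - [0,2,0]
    - [0,2,0]
    - [0,2,0]
    - [0,2,0]
  delta_rot:
    - [0,0,0]
    - [0,0,0]
    - [0,0,0]
    - [0,0,0]
    - [0,0,0]
    - [0,0,0]
    - [0,0,0]
    - [0,0,0]
    - [0,0,0]
    - [0,0,0]
  grip: [0,0,0,0,0,0,0,0,0,0]

```text
time_s: 21.6
tool_pos: [0.5244, -0.1955, 0.093]
eef_rot: [-2.671, 0.0, -1.624]
force: [12.5, 5.0, 6.7]
finger_gap: 0.0004
```

```bash
python3 - <<'E'
from h import *
now()
E
```

```text
t 21.6 face mm [-72.4  -1.6  37.2] rv deg [0. 0. 0.] F face [13.9  5.7  0.4] M [ 1.01 -2.28 -0.1 ] gap 0.4 q [-0.62  0.48  2.03  0.84  0.33  0.24]
```

A further 2 mm of command moved it only 0.3 mm, with the force at 14 N: solid stop. Backing off.

Request:
move_arm:
  translation:
    - [0,-3,0]
    - [0,-8,0]
    - [0,-12,-3]
    - [0,-12,-20]
    - [0,-12,-50]
    - [0,-12,-90]
    - [0,0,-120]
    - [0,30,-140]
    - [0,60,-150]
    - [0,70,-150]
  delta_rot:
    - [0,0,0]
    - [0,0,0]
    - [0,0,0]
    - [0,0,0]
    - [0,0,0]
    - [0,0,0]
    - [0,0,0]
    - [0,0,0]
    - [0,0,0]
    - [0,0,0]
  grip: [0,0,0,0,0,0,0,0,0,0]

```text
time_s: 22.6
tool_pos: [0.3915, -0.1873, 0.1945]
eef_rot: [-2.672, 0.001, -1.625]
force: [0.9, -0.4, -0.3]
finger_gap: 0.0007
```

```bash
python3 - <<'E'
from h import *
now()
out=[]
for n in('side','top'):
    c=shot(n,n+'2.png');Rf,t=face(POSE)
    im=cv2.resize(c['frame'][:,:,::-1],None,fx=4,fy=4,interpolation=cv2.INTER_CUBIC)
    def dr(P,col):cv2.polylines(im,[np.int32((proj(c,np.array(P)/1e3@Rf.T+t)+.5)*64)],True,col,1,cv2.LINE_AA,4)
    for ph,col in((1.65,(255,0,0)),(1.4,(255,0,255))):
        co,si=np.cos(ph),np.sin(ph)
        dr([[-86.6+a*co-b*si,y-1.5,4+a*si+b*co] for a,b,y in((51,0,12),(51,0,-12),(51,14.5,-12),(51,14.5,12))],col)
    u=np.int32(proj(c,t)[0]*4);out.append(im[u[1]-180:u[1]+220,u[0]-200:u[0]+200])
    a,b=cv2.imread(f'pics/{n}1.png'),cv2.imread(f'pics/{n}2.png')
cv2.imwrite('pics/g5.png',np.hstack(out))
E
```

```text
t 22.6 face mm [-145.    -0.6  188.2] rv deg [ 0.   0.1 -0. ] F face [ 0.7 -0.4 -0.6] M [-0.07  0.38  0.03] gap 0.7 q [-0.86  0.12  2.16  0.61  0.61  0.31]
```

View pics/g5.png

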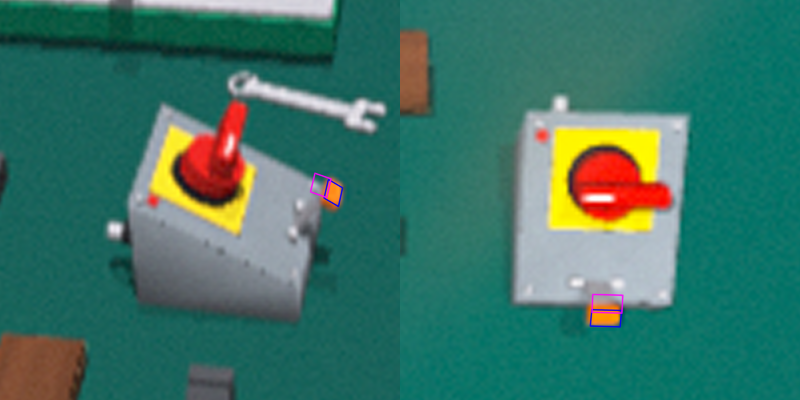

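The ear now matches the 1.65 rad outline in both views, at side (333,193) and top (604,316), clear of the 1.4 rad one. The handle is still off. The robot is clear, so I'm handing in.

```bash
python3 -c "
from h import *
sign_off(); print(sense()['time_s'])"
```

```text
the job is handed in; nothing more can be done
the job is handed in; nothing more can be done
```

The red isolator is off and its hasp is fully out; I handed in just after 22.6 s (limit 56 s), and no verdict was reported.

**Handle:** I gripped the bar, pushed it in to its solid stop and turned it anticlockwise from about 5° to 90° while it was held in. It then came out about 7.6 mm before I let go. The pictures show it pointing right, at its sprung-out height.

**Hasp:** I pinched the ear and swung it out along its arc. The check afterwards showed it slightly short of fully out, so I pushed it with closed fingers. At the stop it moved only 0.3 mm under 14 N. The last pictures match the 1.65 rad outline in both views.

**Other checks:**
- The gripper was clear, with wrist force at most about 1 N.
- In the overview pictures taken before that last push, the black isolator and the loose things looked unmoved. I checked this by eye and did not measure it. The last crops showed only the area round the red isolator.
- The fitted box pose was off by about 1.5 mm compared with where the handle's axis turned out to be. I corrected for this in the final comparison.
- The strongest push was about 37 N through the fingers, against the handle's inner stop.

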